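# Lock the tweezers in their gauge stand and hold the tips at the marked gap

### The job

Check the repair tweezers on their gauge stand: swing the red keeper bar down over the tweezers' heel until it rests fully in its catch, then squeeze the two sprung legs at their blue grips until the gap between the tips is 12 mm, just as wide as the green stripe on the white gauge plate under them. Keep that gap steady and finish while still holding the legs squeezed there, the tweezers still seated in the stand; never pinch the tips shut, and leave the other things on the desk where they are.

Things in the scene. Friction and masses are not known exactly. Their poses are not given: they have to be found in the camera images.
- stand: Gauge stand, fixed on the desk: grey base plate 244 x 76 x 8 mm. Origin: centre of its underside. x runs from the tweezers' heel to their tips, z up. Aluminium heel cradle (44 mm wide, walls to 47 mm high) at x = -115 to -47 mm; white gauge plate (30 x 60 mm, top 36 mm high) at x = 83 to 113 mm with a 12 mm wide green stripe along x; between them only the legs stand above the base plate.
- keeper_hinge (a point): Point on the axis of the keeper's hinge: in the stand's frame (-88, 27, 57) mm. The hinge axis runs along the stand's x; the point's axes are the stand's.
- keeper (a joint): Angle of the red keeper bar. 0 = closed: the bar lies level across the heel along the stand's -y, in the slot of the steel catch, at its stop; it grows as the bar's free end swings up (about 1.57 upright, largest 1.9, leaning away to the stand's +y). It stays where it is left (stiff hinge, about 0.6 N at the tab).
- keeper_tab (a point): Top face of the thumb tab at the free end of the keeper bar, 70 mm from the hinge axis and 3 mm above the bar's middle plane. Bar 12 mm wide, 6 mm thick, 82 mm long from the hinge; tab 20 x 22 mm. The two catch prongs stand on both sides of the closed bar at 49 to 58 mm from the hinge axis, their tops 62 mm above the desk; the tab beyond is clear.
- tweezers: Sprung tweezers lying loose in the cradle: black heel block 56 x 30 x 20 mm with two steel legs that start 22 mm in front of its centre and lie edge up. Origin: centre of the heel's underside (32 mm above the desk); x from heel to tips. The cradle holds the heel with about 1 to 2 mm of play; only the keeper stops it from lifting out.
- seat (a point): Where the tweezers' origin belongs in the cradle: stand frame (-80, 0, 32) mm.
- near_leg (a joint): Closing angle of the leg on the stand's +y side: 0 = sprung open, 0.0875 = parallel to the stand's x, largest 0.125 (both there: tips touch). Tip gap in mm = 40 - 160 x (sum of both legs' angles), so a sum of 0.175 gives 12 mm. Pivots 12 mm apart. Spring: pinching at the grips takes about 1 N to start, 5 N per leg at the 12 mm gap.
- far_leg (a joint): The same for the leg on the stand's -y side.
- near_leg_grip (a point): Middle of the blue ribbed grip on the outside face of that leg, 90 mm in front of the leg's pivot, 42 mm above the desk; grip 36 mm long, 12 mm tall; leg 14 mm tall there. The two grips' outside faces are 39 mm apart when open and 23 mm apart when the tip gap is 12 mm.
- far_leg_grip (a point): The same on the other leg.
- near_leg_tip (a point): Inner face of that leg's tip, 160 mm in front of the pivot, 42 mm above the desk, 6 mm above the gauge plate. Tips are 3 mm thick, 5 mm tall; the tip gap is the distance between the two tip points (40 mm when open).
- far_leg_tip (a point): The same on the other leg.
- gauge (a point): Centre of the green stripe on top of the gauge plate, 36 mm above the desk.
- eraser: Blue and white eraser, 46 x 23 x 13 mm, on the desk beside the stand (-y side). Leave alone. Origin: centre of its underside.
- usb_stick: Orange memory stick, 55 x 18 x 8 mm, on the desk beside the stand (-y side). Leave alone.
- mug: Dark mug with a white foot, 82 mm wide, 97 mm tall. Leave alone.
- binder_clip_1: Black binder clip, 20 x 31 x 35 mm, beside the stand (-y side). Leave alone.
- sharpener: Small metal pencil sharpener, 16 x 25 x 12 mm, beside the stand (+y side). Leave alone.

How it is judged:
On the way, in this order (a step that is already met when the one before it is completed fails the run):
1. the keeper bar is closed in its catch over the seated heel, the legs still sprung open (value of joint keeper below 0.06 rad and distance between tweezers and seat below 0.006 m and distance between near_leg_tip and far_leg_tip above 0.03 m), for 0.2 s.
2. the legs are squeezed between the fingers to the marked gap and held there (distance between near_leg_tip and far_leg_tip between 0.009 and 0.015 m and contact force between the fingers and tweezers above 1 N and value of joint keeper below 0.06 rad and distance between tweezers and seat below 0.006 m), for 0.8 s.
At the end, for the whole second after the job is handed in: The keeper is closed (angle under 0.06 rad), the heel is within 6 mm of its seat, the tip gap is 12 mm within 3 mm and still (legs turning slower than 0.1 rad/s), and the fingers press on the tweezers (over 1 N) (all of step 2 and velocity of joint near_leg between -0.1 and 0.1 rad/s and velocity of joint far_leg between -0.1 and 0.1 rad/s); the arm keeps its last pose, push and grip.
It fails at once if the tips are pinched shut (gap under 4 mm) (distance between near_leg_tip and far_leg_tip below 0.004 m).
It fails at once if a bystander is shifted by more than 30 mm (distance of any of eraser, usb_stick, mug, binder_clip_1, sharpener from where it was at the start of the episode above 0.03 m).
It also fails if it takes over 51 s, if anything falls off the work surface, if the arm or the gripper's body presses on something with over 40 N, if the wrist force passes 120 N, or if a joint passes its speed limit or range.

### The arm

A 6-joint arm with a two-finger parallel gripper is mounted at the origin on a cart in front of the work surface, level with it; the furniture and walls round the work are solid. World frame = base frame: x ahead of the robot, y to its left, z up, the work surface at z = 0. Lengths are in m, angles in rad, forces in N, time in s.
With the tool pointing down it reaches from about 0.35 to 0.975 m from the base axis. Payload 4.9 kg.
Tool frame: the origin (TCP) lies at the very end of the fingers, on their centre line; the grasp point (between the pads) lies 19 mm behind it; z points along the fingers, y is the direction in which the jaws open and shut (so a half turn about z gives the same grasp; the last joint's range is limited). The gripper opens to 85 mm and grips with 20 to 120 N. Pads are 22 mm wide; open, the fingers measure 114 mm over their backs; the gripper's body (76 mm by 85 mm) begins 54 mm behind the grasp point. The pads swing forward as they close: fully open they stand 13 mm farther back than shut.
Start: joints at [1.214, 0.053, 1.613, -0, 1.476, -0.119], TCP at [0.147, 0.607, 0.231] pointing down, gripper open.
Joint ranges: [-3.01, 3.01], [-1.01, 2.22], [0.06, 2.58], [-1.02, 4.17], [0.09, 2.62], [-3.14, 3.14]. Speed limits (rad/s): [2.57, 2.57, 3.14, 3.14, 3.14, 3.14].

### API

Orientations are given as a unit quaternion [w, x, y, z].
In Python, from plant import monitor, eyes, manip gives the robot as it stands.
- The arm moves only by the tool step_arm, never from a script. Its argument "motion" is a list of rows, each a list of 7 numbers: the shift along the world's x, y, z scaled (see below), then the turn, a rotation vector about the world's x, y, z scaled (see below), then the closure in counts, from 0 (fully open) to 255 (shut). In form: [[x, y, z, ax, ay, az, grip], ...]. A call has 1 to 10 rows; each row is the pose to reach, as a shift and turn from the pose commanded when the call began; what a row does not reach only later rows make up. The controller multiplies each number of a shift by 0.5 m and each number of a turn by 1.5 rad. A row lasts 1/10 s, in which the tool goes at most 50 mm and 8.59 degrees, less where a joint would pass 70% of its speed; a pose out of reach is approached as far as the arm can. A call with a number of a shift or a turn outside -1 to 1 is refused whole. A call with a gripper value outside its range is refused whole. The fingers move at their own pace and stop on an object; the grip force is fixed at half the most. Time passes only in rows, so rows that repeat a pose let the fingers close. It gives the time, the measured TCP pose, the force and the opening at its end, in the units of the state.
- monitor.state(): the state, without advancing time (a new reading comes with each control period).
- eyes.grab_frame(name): name is "scene" or "top" or "wrist"; returns a dict with "pixels" (480x640x3 uint8, red, green, blue), "mtx" (3x3 intrinsics, pixels), "rvec" (rotation vector, rad) and "tvec" (3), from world to camera coordinates, as OpenCV has them; the wrist camera has in their place "hand_eye" (4x4, takes a point from camera to tool coordinates, whose origin is the TCP and whose axes are the flange's). Camera axes: x right, y down, z forward; pixel columns grow to the right and rows downward; lengths in m; the calibration is good to about 2 mm. A picture is of the moment at which its call begins: read the wrist's pose just before it. There is no depth.
- manip.job_done(): hands the job in, once; it reports no verdict.
Trained networks look in the newest picture that a camera, given by its name, has taken for a name from the list of things; names that differ only in an ending like _2 or _b are one class to them, and where a whole thing is asked for, a point or a joint stands for the part that bears it (a point fixed in the world has none). Each returns a list of dicts, best first, with "p" (0 to 1); they miss things now and then, are a little off and sometimes report something else, mostly with a low value. They report only what shows in the picture. A call takes as long as a camera call.
- eyes.look_for(name, camera): "box" ([centre column, centre row, width, height] in pixels, round what is visible of it).
- eyes.pinpoint(name, camera): "uv" ([column, row] in pixels: a listed point, or the origin of a listed thing).
The state is a dict: "time": time; "joint_pos": joint angles; "joint_vel": joint speeds; "joint_efforts": joint torques, N m; "tool_pos": TCP position; "tool_rot": TCP orientation; "contact_force": force on the tool from outside, world axes, zero at the start; "ft_torque": the same for the moment, N m; "gripper_width": opening from 0.0 (shut) to 1.0 (fully open).
Only numpy, scipy, OpenCV 4.12 (cv2) and the standard library are available. Lean on these libraries where they do the work, as an engineer would, in place of code of your own. Each camera call takes 0.05 s, during which the arm holds its last target.

## Working session

There is one attempt and no reset: what is moved stays moved. The work goes in short steps, Python scripts to look and compute and a tool call to move; the robot and the scene stay as the last step left them, time stands still between calls to the robot, and variables do not carry over. Pictures are saved under pics/ and viewed, and the job is handed in when it is done.

Besides the shell and the picture viewer there is one more tool, called after ">>>" as name(argument=value, ...) on one line, values as JSON. step_arm: Moves the arm, as the interface text tells. Its arguments: {"type":"object","properties":{"motion":{"type":"array","items":{"type":"array","items":{"type":"number"}}}},"required":["motion"]}

```bash
mkdir -p pics; ls; cat > h.py <<'E'
import numpy as np, cv2
from plant import monitor, eyes, manip
from scipy.spatial.transform import Rotation as R
def cam(name, save=None):
    s=monitor.state(); f=eyes.grab_frame(name)
    if save: cv2.imwrite('pics/'+save, f['pixels'][:,:,::-1])
    K=np.array(f['mtx'])
    if 'rvec' in f:
        Rm=cv2.Rodrigues(np.array(f['rvec'],float))[0]; t=np.array(f['tvec'],float).ravel()
    else:
        q=s['tool_rot']; T=np.eye(4); T[:3,:3]=R.from_quat([q[1],q[2],q[3],q[0]]).as_matrix(); T[:3,3]=s['tool_pos']
        M=np.linalg.inv(T@np.array(f['hand_eye'])); Rm=M[:3,:3]; t=M[:3,3]
    return K,Rm,t,f['pixels']
def ray(c,uv):
    K,Rm,t=c[:3]; d=Rm.T@np.linalg.inv(K)@np.array([uv[0],uv[1],1.]); return -Rm.T@t, d
def atz(c,uv,z):
    o,d=ray(c,uv); return o+d*(z-o[2])/d[2]
def proj(c,P):
    K,Rm,t=c[:3]; p=K@(Rm@np.array(P)+t); return p[:2]/p[2]
E
python3 - <<'E'
from h import *
s=monitor.state(); print(s)
for n in ['scene','top','wrist']:
    c=cam(n,n+'0.png'); print(n,-c[1].T@c[2])
    for k in ['stand','keeper_hinge','keeper_tab','tweezers','near_leg_grip','far_leg_grip','near_leg_tip','far_leg_tip','gauge','seat','mug','eraser','usb_stick','sharpener','binder_clip_1']:
        r=eyes.pinpoint(k,n); print(k,[(np.round(x['uv']),round(x['p'],2)) for x in r[:2]])
E
```

```text
pics
{'time': 0.0, 'joint_pos': array([ 1.21398948e+00,  5.33769003e-02,  1.61428377e+00,  9.36061605e-06,
        1.47602216e+00, -1.19004345e-01]), 'joint_vel': array([ 5.10803277e-05,  8.22388587e-04, -6.72505031e-04,  1.18103807e-03,
        1.92879891e-04,  8.34349222e-04]), 'joint_efforts': array([ 1.42655179e-03, -3.93664885e+01, -3.70186830e+01,  2.26384765e-05,
        7.02455000e-03, -8.39471255e-06]), 'tool_pos': array([0.14700967, 0.60682184, 0.23005672]), 'tool_rot': array([-2.50821334e-04,  1.18621668e-01,  9.92938975e-01, -1.01455461e-03]), 'contact_force': array([-0.98119368,  0.16141222,  0.32803034]), 'ft_torque': array([-0.03576173, -0.02853482, -0.0084864 ]), 'gripper_width': 0.9967692322187095}
scene [ 0.10280817 -0.42202175  0.88684676]
stand [(array([368., 312.]), 0.78)]
keeper_hinge [(array([405., 331.]), 0.78), (array([406., 328.]), 0.74)]
keeper_tab [(array([415., 298.]), 0.58)]
tweezers [(array([404., 329.]), 0.82)]
near_leg_grip [(array([350., 306.]), 0.7), (array([372., 265.]), 0.64)]
far_leg_grip [(array([358., 289.]), 0.69)]
near_leg_tip [(array([319., 
[... 695 characters left out ...]
array([379., 237.]), 0.66)]
near_leg_tip [(array([348., 262.]), 0.52)]
far_leg_tip [(array([343., 242.]), 0.52), (array([348., 259.]), 0.31)]
gauge [(array([345., 249.]), 0.74), (array([444., 229.]), 0.16)]
seat [(array([424., 239.]), 0.75), (array([443., 228.]), 0.51)]
mug []
eraser [(array([388., 196.]), 0.55), (array([425., 239.]), 0.26)]
usb_stick [(array([411., 183.]), 0.67)]
sharpener [(array([370., 300.]), 0.59)]
binder_clip_1 [(array([358., 204.]), 0.54)]
wrist [0.06964314 0.62628054 0.37465528]
stand []
keeper_hinge []
keeper_tab []
tweezers []
near_leg_grip []
far_leg_grip []
near_leg_tip []
far_leg_tip []
gauge []
seat []
mug []
eraser []
usb_stick []
sharpener []
binder_clip_1 []
```

```bash
python3 - <<'E'
import cv2
from h import *
for n in ['scene','top']:
    im=cv2.imread(f'pics/{n}0.png')
    c=im[190:390,250:470] if n=='scene' else im[160:320,300:500]
    cv2.imwrite(f'pics/{n}0c.png',cv2.resize(c,None,fx=3 if n=='scene' else 3.7,fy=3 if n=='scene' else 3.7,interpolation=cv2.INTER_CUBIC))
c=cam('top')
for k,uv,z in [('hinge',(436,244),.057),('tw',(426,239),.032),('ng',(380,254),.042),('fg',(379,237),.042),('gauge',(345,249),.036),('stand',(389,247),0),('nt',(348,262),.042),('ft',(343,242),.042)]:
    print(k,atz(c,uv,z).round(4))
c=cam('scene')
for k,uv,z in [('hinge',(405,331),.057),('tw',(404,329),.032),('ng',(350,306),.042),('fg',(358,289),.042),('gauge',(327,280),.036),('stand',(368,312),0),('nt',(319,286),.042),('ft',(326,271),.042)]:
    print(k,atz(c,uv,z).round(4))
E
```

```text
hinge [ 0.5784 -0.2089  0.057 ]
tw [ 0.5938 -0.1936  0.032 ]
ng [ 0.5567 -0.0897  0.042 ]
fg [ 0.5944 -0.0878  0.042 ]
gauge [ 0.5673 -0.0138  0.036 ]
stand [ 0.5799 -0.1164  0.    ]
nt [ 0.5379 -0.02    0.042 ]
ft [ 0.5817 -0.0089  0.042 ]
hinge [ 0.5742 -0.2082  0.057 ]
tw [ 0.5904 -0.1979  0.032 ]
ng [ 0.5522 -0.0977  0.042 ]
fg [ 0.5919 -0.0828  0.042 ]
gauge [ 0.5684 -0.0232  0.036 ]
stand [ 0.589  -0.1158  0.    ]
nt [ 0.5439 -0.0249  0.042 ]
ft [ 0.5796 -0.0097  0.042 ]
```

View pics/scene0.png

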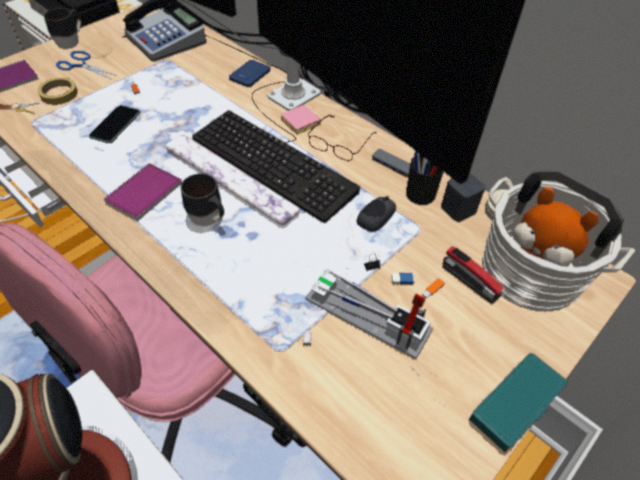

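View pics/top0.png

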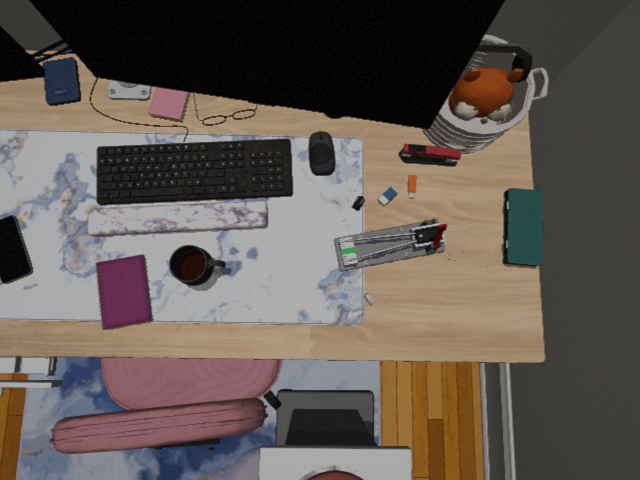

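```bash
ls pics
```

```text
scene0.png
scene0c.png
top0.png
top0c.png
wrist0.png
```

View pics/scene0c.png

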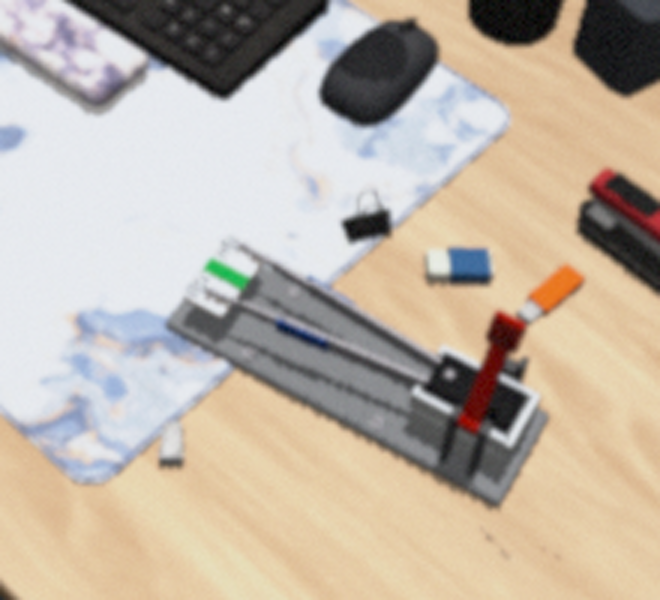

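View pics/top0c.png

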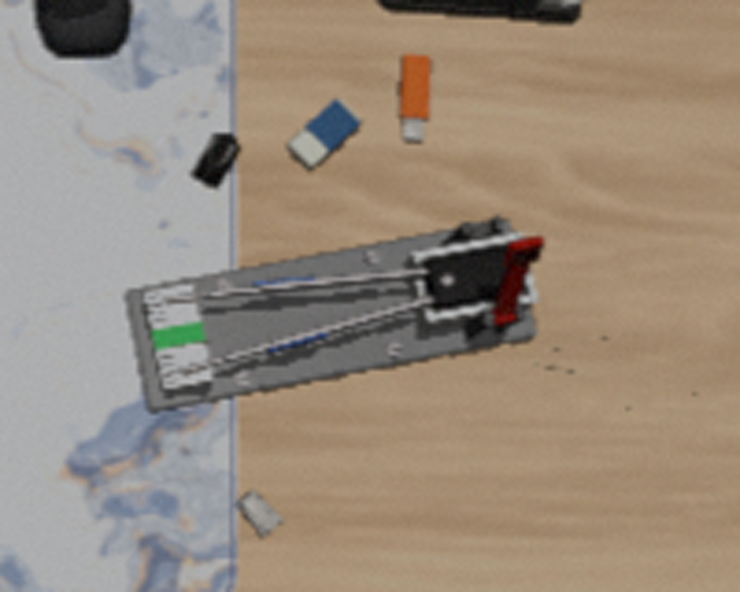

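The top and scene pictures agree. The stand is at about (0.58, -0.116), with its x axis close to world +y. The keeper is nearly upright and the objects beside the stand are clear of it. I'll move over it for a closer look with the wrist camera.

>>> step_arm(motion=[[0.44,-0.77,0.08,0,0,-0.4,0],[0.44,-0.77,0.08,0,0,-0.4,0],[0.44,-0.77,0.08,0,0,-0.4,0],[0.44,-0.77,0.08,0,0,-0.4,0],[0.44,-0.77,0.08,0,0,-0.4,0],[0.44,-0.77,0.08,0,0,-0.4,0],[0.44,-0.77,0.08,0,0,-0.4,0],[0.44,-0.77,0.08,0,0,-0.4,0],[0.44,-0.77,0.08,0,0,-0.4,0]])

```text
time: 3.4
tool_pos: [0.3679, 0.2204, 0.2719]
tool_rot: [0.001, 0.407, 0.913, 0.0]
contact_force: [0.8, 0.6, -0.5]
gripper_width: 0.999
```

>>> step_arm(motion=[[0.44,-0.77,0,0,0,-0.39,0],[0.44,-0.77,0,0,0,-0.39,0],[0.44,-0.77,0,0,0,-0.39,0],[0.44,-0.77,0,0,0,-0.39,0],[0.44,-0.77,0,0,0,-0.39,0],[0.44,-0.77,0,0,0,-0.39,0],[0.44,-0.77,0,0,0,-0.39,0],[0.44,-0.77,0,0,0,-0.39,0],[0.44,-0.77,0,0,0,-0.39,0],[0.44,-0.77,0,0,0,-0.39,0]])

```text
time: 4.4
tool_pos: [0.5884, -0.167, 0.2701]
tool_rot: [-0.0, 0.655, 0.756, -0.001]
contact_force: [0.3, 1.1, -0.9]
gripper_width: 1.001
```

```bash
python3 - <<'E'
from h import *
s=monitor.state(); print(s['time'],s['tool_pos'],s['tool_rot'],s['joint_pos'])
c=cam('wrist','w1.png'); print(-c[1].T@c[2], c[1])
for k in ['stand','keeper_hinge','keeper_tab','tweezers','near_leg_grip','far_leg_grip','near_leg_tip','far_leg_tip','gauge','seat']:
        r=eyes.pinpoint(k,'wrist'); print(k,[(np.round(x['uv'],1).tolist(),round(x['p'],2)) for x in r[:2]])
E
```

```text
4.4 [ 0.5883645  -0.16702315  0.27006184] [-2.04953278e-04  6.54691950e-01  7.55895475e-01 -6.63742179e-04] [-3.97696303e-01  1.80506142e-03  1.60045259e+00 -1.13483991e-03
  1.54013726e+00 -5.40906932e-01]
[ 0.57682309 -0.08812955  0.41337501] [[ 0.98962841  0.14364145 -0.00165579]
 [ 0.13715636 -0.94139671  0.30815641]
 [ 0.04270528 -0.30518744 -0.95133427]]
stand [([327.1, 139.2], 0.75)]
keeper_hinge [([299.8, 249.2], 0.96)]
keeper_tab [([325.6, 273.0], 0.59)]
tweezers [([331.4, 228.7], 0.67), ([344.9, 103.1], 0.41)]
near_leg_grip [([301.8, 103.4], 0.98)]
far_leg_grip [([342.8, 102.8], 0.6)]
near_leg_tip [([292.2, 15.6], 0.78), ([300.2, 246.6], 0.68)]
far_leg_tip [([342.9, 9.7], 0.9), ([314.5, 18.9], 0.24)]
gauge [([316.1, 16.7], 0.66)]
seat [([325.2, 136.3], 0.73)]
```

View pics/w1.png

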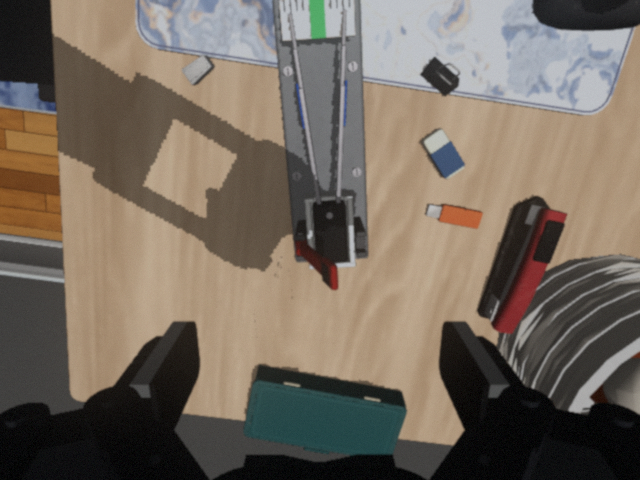

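```bash
cat > fit.py <<'E'
from h import *
from scipy.optimize import least_squares
M={'keeper_hinge':(-88,27,57),'tweezers':(-80,0,32),'near_leg_grip':(32,19.5,42),'far_leg_grip':(32,-19.5,42),'near_leg_tip':(102,20,42),'far_leg_tip':(102,-20,42),'gauge':(98,0,36)}
def S(p,P):
    c,s=np.cos(p[2]),np.sin(p[2]); P=np.array(P)/1000
    return np.array([p[0]+c*P[0]-s*P[1],p[1]+s*P[0]+c*P[1],P[2]])
def fit(obs,p0=(.58,-.116,1.71)):
    def r(p): return np.concatenate([(proj(c,S(p,M[k]))-uv)/sg for c,k,uv,sg in obs])
    q=least_squares(r,p0,loss='soft_l1'); return q.x,[(k,(proj(c,S(q.x,M[k]))-uv).round(1).tolist()) for c,k,uv,sg in obs]
E
python3 - <<'E'
from fit import *
cw=cam('wrist'); ct=cam('top'); cs=cam('scene')
W=dict(keeper_hinge=(299.8,249.2),near_leg_grip=(301.8,103.4),far_leg_grip=(342.8,102.8),near_leg_tip=(292.2,15.6),far_leg_tip=(342.9,9.7),gauge=(316.1,16.7))
ow=[(cw,k,v,2) for k,v in W.items()]
p,r=fit(ow); print('wrist',p,r)
T=dict(keeper_hinge=(436,244),tweezers=(426,239),near_leg_grip=(380,254),far_leg_grip=(379,237),near_leg_tip=(348,262),far_leg_tip=(343,242),gauge=(345,249))
q,r=fit([(ct,k,v,2) for k,v in T.items()]); print('top',q,r)
Sc=dict(keeper_hinge=(405,331),tweezers=(404,329),near_leg_grip=(350,306),far_leg_grip=(358,289),near_leg_tip=(319,286),far_leg_tip=(326,271),gauge=(327,280))
q,r=fit([(cs,k,v,2) for k,v in Sc.items()]); print('scene',q,r)
# keeper angle
for a in (1.2,1.4,1.57,1.7,1.9):
    P=(-88,27-70*np.cos(a)+3*np.sin(a),57+70*np.sin(a)+3*np.cos(a))
    print(a,proj(cw,S(p,P)).round(),proj(ct,S(p,P)).round(),proj(cs,S(p,P)).round())
# overlay
im=cw[3][:,:,::-1].copy()
for P in [(-122,-38,8),(-122,38,8),(122,38,8),(122,-38,8),(-115,22,47),(-47,22,47),(-47,-22,47),(-115,-22,47),(83,30,36),(83,-30,36),(83,6,36),(83,-6,36),(-88,27,57)]:
    u=proj(cw,S(p,P)); cv2.circle(im,tuple(int(round(x)) for x in u),2,(0,255,255),-1)
cv2.imwrite('pics/w1o.png',cv2.resize(im[0:310,220:440],None,fx=1.9,fy=1.9,interpolation=cv2.INTER_CUBIC))
E
```

```text
wrist [ 0.5837857  -0.11145271  1.78116829] [('keeper_hinge', [0.2, -3.1]), ('near_leg_grip', [-2.7, 2.3]), ('far_leg_grip', [2.3, -0.0]), ('near_leg_tip', [-0.4, -2.3]), ('far_leg_tip', [-0.8, 0.1]), ('gauge', [1.2, 2.0])]
top [ 0.58220554 -0.11581404  1.77164478] [('keeper_hinge', [-0.6, 2.3]), ('tweezers', [0.2, -1.9]), ('near_leg_grip', [-0.6, -0.0]), ('far_leg_grip', [-3.3, -0.3]), ('near_leg_tip', [-0.1, -2.0]), ('far_leg_tip', [1.4, 0.1]), ('gauge', [2.7, 2.2])]
scene [ 0.58072249 -0.1192412   1.75009739] [('keeper_hinge', [-0.4, 2.4]), ('tweezers', [1.6, -1.5]), ('near_leg_grip', [-1.3, -3.2]), ('far_leg_grip', [1.4, -0.3]), ('near_leg_tip', [-1.3, -0.4]), ('far_leg_tip', [3.0, 0.9]), ('gauge', [-2.0, 1.4])]
1.2 [326. 272.] [439. 229.] [415. 299.]
1.4 [308. 275.] [441. 235.] [412. 304.]
1.57 [292. 276.] [443. 241.] [409. 309.]
1.7 [280. 276.] [443. 245.] [406. 313.]
1.9 [263. 275.] [445. 252.] [402. 320.]
```

View pics/w1o.png

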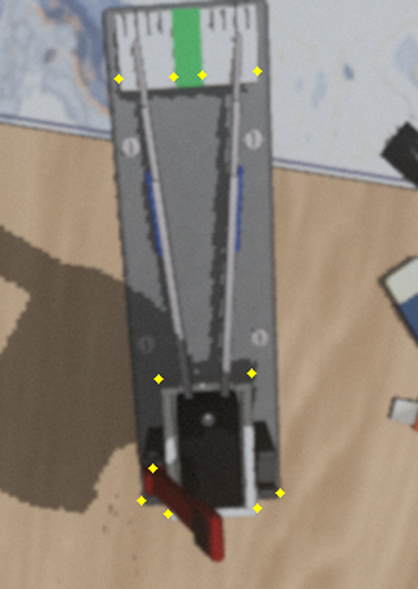

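```bash
python3 - <<'E'
import cv2
im=cv2.imread('pics/w1.png')
cv2.imwrite('pics/za.png',cv2.resize(im[0:110,260:380],None,fx=5,fy=5,interpolation=cv2.INTER_CUBIC))
cv2.imwrite('pics/zb.png',cv2.resize(im[185:300,280:380],None,fx=5,fy=5,interpolation=cv2.INTER_CUBIC))
E
```

```text
(no output)
```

View pics/za.png

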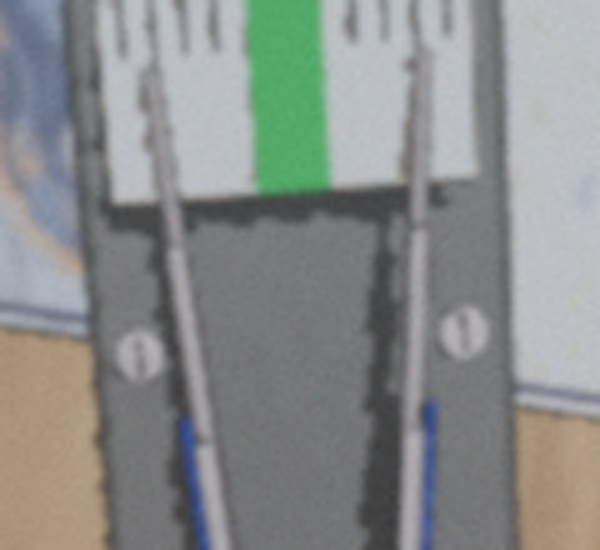

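View pics/zb.png

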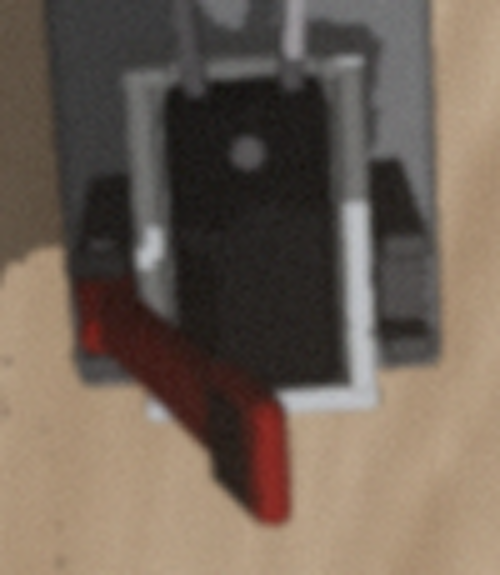

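```bash
cat >> fit.py <<'E'
PTS=[((83,30,36),(282.4,41)),((83,-30,36),(355.6,35.6)),((83,6,36),(311.2,38.6)),((83,-6,36),(325.8,37.6)),((-47,22,47),(305,199)),((-47,-22,47),(353,196.4)),((-115,-22,47),(356,266)),((-115,22,47),(309.6,268.6)),((-122,-38,8),(368,257.4)),((50,21.1,48),(296,84)),((50,-21.1,48),(346.4,80.6))]
E
python3 - <<'E'
from fit import *
cw=cam('wrist')
for free in (3,4,6):
    def r(p):
        out=[]
        for P,uv in PTS:
            X=S(p,P)
            if free>3: X=X+[0,0,p[3]]
            if free>4:
                o=-cw[1].T@cw[2]; X=o+R.from_rotvec([p[4],p[5],0]).apply(X-o)
            out.append(proj(cw,X)-uv)
        return np.concatenate(out)
    q=least_squares(r,[.58,-.116,1.71,0,0,0][:free],loss='soft_l1'); print(free,q.x.round(4),q.cost); print(q.fun.reshape(-1,2).round(1).tolist())
E
```

```text
3 [ 0.5845 -0.1113  1.7868] 4.686546156199015
[[-0.1, 0.3], [-0.4, 0.3], [0.2, 0.5], [0.2, 0.4], [-1.2, -0.4], [0.1, -1.1], [0.1, 0.5], [-0.2, 0.8], [0.7, 0.8], [-0.3, -1.5], [0.7, -1.8]]
4 [ 5.8450e-01 -1.1130e-01  1.7869e+00 -9.0000e-04] 4.512459459452344
[[-0.0, 0.4], [-0.5, 0.5], [0.2, 0.7], [0.2, 0.6], [-1.1, -0.6], [0.0, -1.2], [0.1, 0.2], [-0.1, 0.5], [0.6, 0.6], [-0.3, -1.5], [0.7, -1.7]]
6 [ 0.5871 -0.1252  1.7868  0.0023  0.0356  0.0066] 2.272918407142292
[[-0.4, 0.2], [0.1, 0.2], [0.2, 0.5], [0.3, 0.4], [-1.1, 0.3], [0.1, -0.3], [-0.1, 0.1], [-0.0, 0.4], [0.3, -0.8], [-0.4, -0.5], [1.0, -0.8]]
```

```bash
python3 - <<'E'
from fit import *
ct=cam('top')
for uv in [(430,140),(430,125),(490,152),(460,165)]:
    print(uv,[atz(ct,uv,z).round(3)[:2].tolist() for z in (0,.1,.2)])
p=(.5845,-.1113,1.787)
s=monitor.state(); t0=s['tool_pos']; print(t0)
q=s['tool_rot']; print(R.from_quat([q[1],q[2],q[3],q[0]]).as_matrix().round(3))
def show(n,P):
    X=S(p,P); print(n,np.round(P,1),X.round(4),'scaled',((X-t0)/.5).round(3))
show('pre_up',(-88,55,150)); show('pre',(-88,40,121))
for a in (1.2,1.1,1.0,.9,.8,.7,.6,.5,.4,.3,.25):
    rr=70; d=3-2
    show(a,(-88,27-rr*np.cos(a)+d*np.sin(a)+14.5,57+rr*np.sin(a)+d*np.cos(a)))
show('up',(-88,-20,105));show('over',(-88,-51,105)); show('down',(-88,-51,58))
E
```

```text
(430, 140) [[0.84, -0.217], [0.798, -0.191], [0.756, -0.165]]
(430, 125) [[0.878, -0.218], [0.832, -0.192], [0.787, -0.166]]
(490, 152) [[0.813, -0.359], [0.774, -0.32], [0.734, -0.281]]
(460, 165) [[0.779, -0.286], [0.743, -0.254], [0.707, -0.222]]
[ 0.58720583 -0.16251462  0.27134044]
[[-0.148  0.989  0.   ]
 [ 0.989  0.148 -0.   ]
 [-0.     0.    -1.   ]]
pre_up [-88  55 150] [ 0.5497 -0.2091  0.15  ] scaled [-0.075 -0.093 -0.243]
pre [-88  40 121] [ 0.5643 -0.2058  0.121 ] scaled [-0.046 -0.087 -0.301]
1.2 [-88.   17.1 122.6] [ 0.5867 -0.2009  0.1226] scaled [-0.001 -0.077 -0.297]
1.1 [-88.   10.6 119.8] [ 0.593  -0.1995  0.1198] scaled [ 0.012 -0.074 -0.303]
1.0 [-88.    4.5 116.4] [ 0.599  -0.1982  0.1164] scaled [ 0.024 -0.071 -0.31 ]
0.9 [-88.   -1.2 112.5] [ 0.6046 -0.197   0.1125] scaled [ 0.035 -0.069 -0.318]
0.8 [-88.   -6.6 107.9] [ 0.6098 -0.1958  0.1079] scaled [ 0.045 -0.067 -0.327]
0.7 [-88.  -11.4 102.9] [ 0.6145 -0.1948  0.1029] scaled [ 0.055 -0.065 -0.337]
0.6 [-88.  -15.7  97.4] [ 0.6187 -0.1939  0.0974] scaled [ 0.063 -0.063 -0.348]
0.5 [-88.  -19.5  91.4] [ 0.6224 -0.1931  0.0914] scaled [ 0.07  -0.061 -0.36 ]
0.4 [-88.  -22.6  85.2] [ 0.6254 -0.1924  0.0852] scaled [ 0.076 -0.06  -0.372]
0.3 [-88.  -25.1  78.6] [ 0.6279 -0.1919  0.0786] scaled [ 0.081 -0.059 -0.385]
0.25 [-88.  -26.1  75.3] [ 0.6288 -0.1917  0.0753] scaled [ 0.083 -0.058 -0.392]
up [-88 -20 105] [ 0.6229 -0.193   0.105 ] scaled [ 0.071 -0.061 -0.333]
over [-88 -51 105] [ 0.6532 -0.1863  0.105 ] scaled [ 0.132 -0.048 -0.333]
down [-88 -51  58] [ 0.6532 -0.1863  0.058 ] scaled [ 0.132 -0.048 -0.427]
```

The tool settled by 4.5 mm between the picture and the fit, so I'll redo the fit with a settled picture.

```bash
python3 - <<'E'
from fit import *
cw=cam('wrist','w2.png'); s=monitor.state(); print(s['tool_pos'],np.abs(s['joint_vel']).max())
a=cv2.imread('pics/w1.png',0); b=cv2.cvtColor(cw[3],cv2.COLOR_RGB2GRAY)
p0=np.array([u for _,u in PTS],np.float32).reshape(-1,1,2)
p1,st,e=cv2.calcOpticalFlowPyrLK(a,b,p0,None,winSize=(25,25)); print((p1-p0).reshape(-1,2).round(1).tolist(),st.ravel())
new=[(P,u) for (P,_),u in zip(PTS,p1.reshape(-1,2))]
def r(p): return np.concatenate([proj(cw,S(p,P))-u for P,u in new])
q=least_squares(r,[.58,-.116,1.71],loss='soft_l1'); print(q.x.round(4),q.cost,q.fun.reshape(-1,2).round(1).tolist())
p=q.x
im=cw[3][:,:,::-1].copy()
for P in [(-122,-38,8),(-122,38,8),(122,38,8),(122,-38,8),(-115,22,47),(-47,22,47),(-47,-22,47),(-115,-22,47),(83,30,36),(83,-30,36),(83,6,36),(83,-6,36),(-88,27,57)]+[(-88,27-70*np.cos(x)+3*np.sin(x),57+70*np.sin(x)+3*np.cos(x)) for x in (1.1,1.2,1.3)]:
    u=proj(cw,S(p,P)); im=cv2.circle(im,tuple(int(round(x)) for x in u),1,(0,255,255),-1)
cv2.imwrite('pics/w2o.png',cv2.resize(im[0:310,220:440],None,fx=1.9,fy=1.9,interpolation=cv2.INTER_CUBIC))
E
```

```text
[ 0.58720996 -0.16257663  0.27134776] 0.002382810871669595
[[1.2999999523162842, 6.199999809265137], [0.699999988079071, 6.900000095367432], [1.2000000476837158, 6.400000095367432], [1.0, 6.5], [0.20000000298023224, 4.699999809265137], [-0.20000000298023224, 4.300000190734863], [-0.5, 4.300000190734863], [-0.4000000059604645, 4.300000190734863], [-0.4000000059604645, 4.199999809265137], [0.8999999761581421, 5.900000095367432], [0.699999988079071, 6.099999904632568]] [1 1 1 1 1 1 1 1 1 1 1]
[ 0.5855 -0.1161  1.7807] 4.520673486522536 [[-0.2, -0.0], [-0.2, -0.2], [0.0, 0.2], [0.2, 0.1], [-1.3, -0.1], [0.3, 0.0], [0.1, 1.1], [-0.1, 1.1], [0.6, 1.2], [-0.4, -1.5], [0.7, -1.7]]
```

View pics/w2o.png

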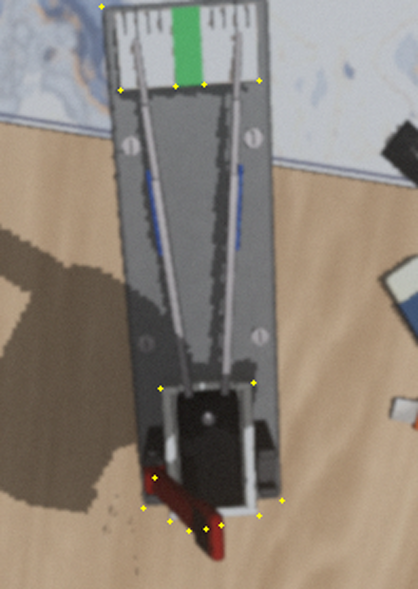

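```bash
cat > wp.py <<'E'
from fit import *
p=(.5855,-.1161,1.7807)
def show(n,P,t0):
    X=S(p,P); print(n,np.round(P,1),X.round(4),'scaled',((X-t0)/.5).round(3))
E
python3 - <<'E'
from wp import *
t0=np.array([.587,-.163,.271])
show('pre_up',(-88,50,150),t0); show('pre',(-88,40,123),t0)
for a in (1.2,1.1,1.0,.9,.8,.7,.6,.5,.4,.3,.25):
    rr=70; d=3-2
    show(a,(-88,27-rr*np.cos(a)+d*np.sin(a)+14.5,57+rr*np.sin(a)+d*np.cos(a)),t0)
show('up',(-88,-20,105),t0);show('over',(-88,-51,105),t0); show('down',(-88,-51,58),t0)
E
```

```text
pre_up [-88  50 150] [ 0.5549 -0.2126  0.15  ] scaled [-0.064 -0.099 -0.242]
pre [-88  40 123] [ 0.5647 -0.2105  0.123 ] scaled [-0.045 -0.095 -0.296]
1.2 [-88.   17.1 122.6] [ 0.5871 -0.2057  0.1226] scaled [ 0.    -0.085 -0.297]
1.1 [-88.   10.6 119.8] [ 0.5934 -0.2044  0.1198] scaled [ 0.013 -0.083 -0.302]
1.0 [-88.    4.5 116.4] [ 0.5994 -0.2031  0.1164] scaled [ 0.025 -0.08  -0.309]
0.9 [-88.   -1.2 112.5] [ 0.605  -0.2019  0.1125] scaled [ 0.036 -0.078 -0.317]
0.8 [-88.   -6.6 107.9] [ 0.6102 -0.2008  0.1079] scaled [ 0.046 -0.076 -0.326]
0.7 [-88.  -11.4 102.9] [ 0.615  -0.1998  0.1029] scaled [ 0.056 -0.074 -0.336]
0.6 [-88.  -15.7  97.4] [ 0.6192 -0.1989  0.0974] scaled [ 0.064 -0.072 -0.347]
0.5 [-88.  -19.5  91.4] [ 0.6229 -0.1981  0.0914] scaled [ 0.072 -0.07  -0.359]
0.4 [-88.  -22.6  85.2] [ 0.6259 -0.1975  0.0852] scaled [ 0.078 -0.069 -0.372]
0.3 [-88.  -25.1  78.6] [ 0.6284 -0.1969  0.0786] scaled [ 0.083 -0.068 -0.385]
0.25 [-88.  -26.1  75.3] [ 0.6293 -0.1967  0.0753] scaled [ 0.085 -0.067 -0.391]
up [-88 -20 105] [ 0.6234 -0.198   0.105 ] scaled [ 0.073 -0.07  -0.332]
over [-88 -51 105] [ 0.6537 -0.1915  0.105 ] scaled [ 0.133 -0.057 -0.332]
down [-88 -51  58] [ 0.6537 -0.1915  0.058 ] scaled [ 0.133 -0.057 -0.426]
```

>>> step_arm(motion=[[-0.06,-0.1,-0.15,0,0,0.041,255],[-0.06,-0.1,-0.22,0,0,0.041,255],[-0.06,-0.1,-0.24,0,0,0.041,255],[-0.06,-0.1,-0.24,0,0,0.041,255],[-0.06,-0.1,-0.24,0,0,0.041,255],[-0.06,-0.1,-0.24,0,0,0.041,255],[-0.06,-0.1,-0.24,0,0,0.041,255],[-0.06,-0.1,-0.24,0,0,0.041,255]])

```text
time: 6.05
tool_pos: [0.5586, -0.2128, 0.1537]
tool_rot: [0.002, 0.629, 0.777, 0.0]
contact_force: [-0.5, -0.0, 0.7]
gripper_width: 0.003
```

```bash
python3 - <<'E'
from wp import *
c=cam('wrist','w3.png'); s=monitor.state(); print(s['time'],s['tool_pos'],s['contact_force'],s['gripper_width'])
c=cam('scene','s3.png'); im=c[3][200:360,330:490,::-1]; cv2.imwrite('pics/s3c.png',cv2.resize(im,None,fx=3.7,fy=3.7,interpolation=cv2.INTER_CUBIC))
E
```

```text
6.1 [ 0.55825182 -0.21266231  0.15311543] [ 0.32804519  0.39046672 -0.09683759] 0.0006795689186592047
```

View pics/w3.png

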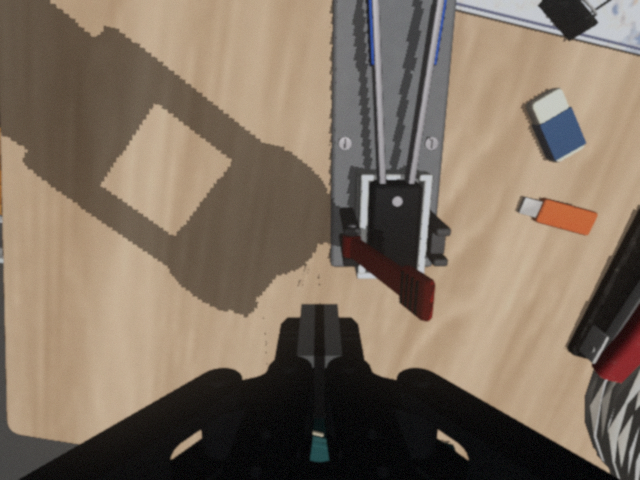

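View pics/s3c.png

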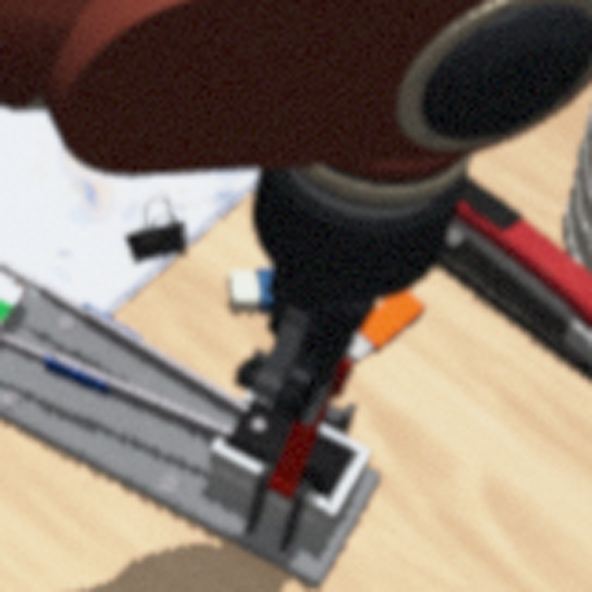

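```bash
python3 - <<'E'
from wp import *
t0=np.array([.557,-.213,.151])
show('pre',(-88,38,122),t0)
for a in (1.2,1.1,1.0,.9,.8,.7,.6,.5,.4,.3,.2,.1,0):
    rr=70+9*(1.2-a)/1.2; d=3-2
    show(a,(-88,27-rr*np.cos(a)+d*np.sin(a)+7,57+rr*np.sin(a)+d*np.cos(a)),t0)
E
```

```text
pre [-88  38 122] [ 0.5667 -0.2101  0.122 ] scaled [ 0.019  0.006 -0.058]
1.2 [-88.    9.6 122.6] [ 0.5945 -0.2042  0.1226] scaled [ 0.075  0.018 -0.057]
1.1 [-88.    2.8 120.5] [ 0.6011 -0.2028  0.1205] scaled [ 0.088  0.02  -0.061]
1.0 [-88.   -3.8 117.7] [ 0.6075 -0.2014  0.1177] scaled [ 0.101  0.023 -0.067]
0.9 [-88.  -10.1 114.2] [ 0.6137 -0.2001  0.1142] scaled [ 0.113  0.026 -0.074]
0.8 [-88.  -16.1 110.1] [ 0.6196 -0.1988  0.1101] scaled [ 0.125  0.028 -0.082]
0.7 [-88.  -21.8 105.3] [ 0.6251 -0.1976  0.1053] scaled [ 0.136  0.031 -0.091]
0.6 [-88.  -26.9  99.9] [ 0.6302 -0.1966  0.0999] scaled [ 0.146  0.033 -0.102]
0.5 [-88.  -31.6  94. ] [ 0.6347 -0.1956  0.094 ] scaled [ 0.155  0.035 -0.114]
0.4 [-88.  -35.6  87.5] [ 0.6387 -0.1947  0.0875] scaled [ 0.163  0.037 -0.127]
0.3 [-88.  -39.   80.6] [ 0.642  -0.194   0.0806] scaled [ 0.17   0.038 -0.141]
0.2 [-88.  -41.8  73.4] [ 0.6447 -0.1935  0.0734] scaled [ 0.175  0.039 -0.155]
0.1 [-88.  -43.8  65.8] [ 0.6466 -0.1931  0.0658] scaled [ 0.179  0.04  -0.17 ]
0 [-88. -45.  58.] [ 0.6478 -0.1928  0.058 ] scaled [ 0.182  0.04  -0.186]
```

>>> step_arm(motion=[[0.02,0.006,-0.058,0,0,0,255],[0.045,0.012,-0.058,0,0,0,255],[0.06,0.015,-0.058,0,0,0,255],[0.075,0.018,-0.058,0,0,0,255],[0.088,0.02,-0.061,0,0,0,255],[0.1,0.023,-0.067,0,0,0,255],[0.113,0.026,-0.074,0,0,0,255],[0.125,0.028,-0.082,0,0,0,255],[0.136,0.031,-0.091,0,0,0,255],[0.136,0.031,-0.091,0,0,0,255]])

```text
time: 7.15
tool_pos: [0.6253, -0.1966, 0.1046]
tool_rot: [-0.001, 0.629, 0.777, -0.0]
contact_force: [-0.8, 0.3, 0.3]
gripper_width: 0.003
```

```bash
python3 - <<'E'
from wp import *
c=cam('wrist','w4.png'); s=monitor.state(); print(s['time'],s['tool_pos'],s['contact_force'],s['gripper_width'])
E
```

```text
7.2 [ 0.62512676 -0.19678854  0.10499257] [ 0.57082516 -0.82305671 -1.02383717] 0.0025898799803880843
```

View pics/w4.png

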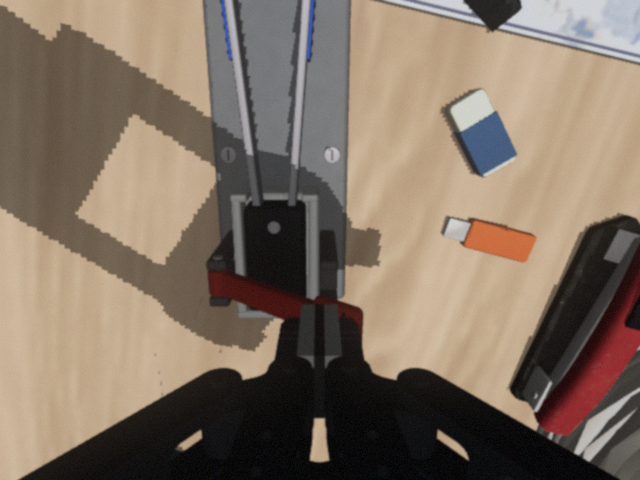

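The fingertip is on the tab at about (320, 310) and the bar has swung part way down. I'll keep following the arc.

>>> step_arm(motion=[[0.01,0.002,-0.011,0,0,0,255],[0.019,0.004,-0.023,0,0,0,255],[0.027,0.006,-0.036,0,0,0,255],[0.034,0.007,-0.05,0,0,0,255],[0.039,0.008,-0.064,0,0,0,255],[0.043,0.009,-0.079,0,0,0,255],[0.046,0.01,-0.088,0,0,0,255],[0.046,0.01,-0.092,0,0,0,255],[0.046,0.01,-0.094,0,0,0,255],[0.046,0.01,-0.095,0,0,0,255]])

```text
time: 8.2
tool_pos: [0.6482, -0.192, 0.0597]
tool_rot: [-0.0, 0.629, 0.777, -0.0]
contact_force: [-4.9, 1.0, 8.9]
gripper_width: -0.004
```

```bash
python3 - <<'E'
from wp import *
c=cam('wrist','w5.png'); s=monitor.state(); print(s['time'],s['tool_pos'],s['contact_force'],s['gripper_width'])
c=cam('scene','s5.png'); im=c[3][200:360,330:490,::-1]; cv2.imwrite('pics/s5c.png',cv2.resize(im,None,fx=3.7,fy=3.7,interpolation=cv2.INTER_CUBIC))
E
```

```text
8.25 [ 0.6482171  -0.1919703   0.05977378] [-5.30758971  1.90551047  6.52981174] 0.0024786520617208264
```

View pics/w5.png

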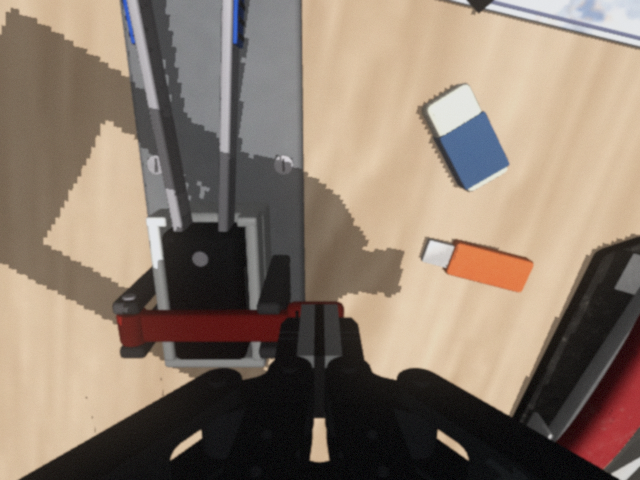

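View pics/s5c.png

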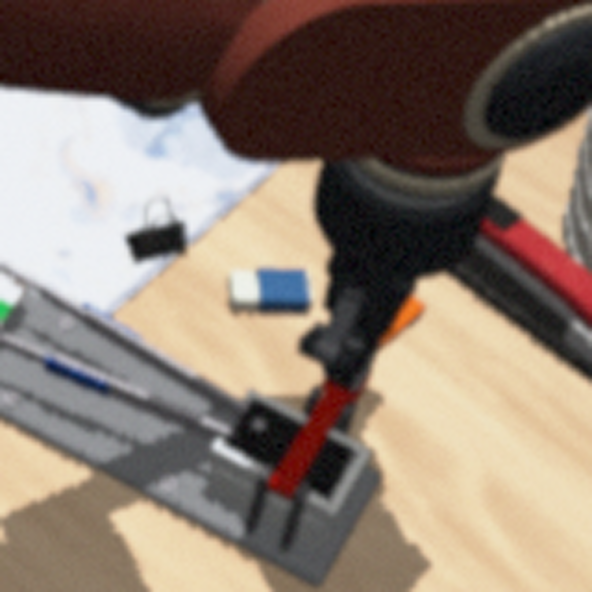

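The bar lies level between the prongs. The TCP is at z 59.8 mm with about 7 N pushing up, which fits the tab top at 60 mm. I'll press once more to be sure, then lift off.

>>> step_arm(motion=[[0.004,0,-0.005,0,0,0,255],[0.004,0,-0.005,0,0,0,255],[0.004,0,-0.005,0,0,0,255]])

```text
time: 8.6
tool_pos: [0.6499, -0.1925, 0.0593]
tool_rot: [-0.001, 0.629, 0.777, -0.001]
contact_force: [-11.2, 2.3, 16.1]
gripper_width: 0.005
```

>>> step_arm(motion=[[0,0,0.08,0,0,0,255],[0,0,0.18,0,0,0,255],[-0.05,0.05,0.25,0,0,0,255],[-0.1,0.15,0.25,0,0,0,0],[-0.15,0.19,0.25,0,0,0,0],[-0.16,0.19,0.25,0,0,0,0],[-0.16,0.19,0.25,0,0,0,0],[-0.16,0.19,0.25,0,0,0,0],[-0.16,0.19,0.25,0,0,0,0]])

```text
time: 9.5
tool_pos: [0.571, -0.098, 0.1809]
tool_rot: [0.0, 0.63, 0.777, 0.0]
contact_force: [0.1, -0.9, 0.6]
gripper_width: 0.992
```

```bash
python3 - <<'E'
from wp import *
c=cam('wrist');c=cam('wrist');c=cam('wrist','w6.png'); s=monitor.state(); print(s['time'],s['tool_pos'],s['tool_rot'],s['contact_force'],s['gripper_width'])
im=c[3][:,:,::-1].copy()
a=0
for P in [(-122,-38,8),(122,38,8),(122,-38,8),(-115,22,47),(-47,22,47),(-47,-22,47),(-115,-22,47),(83,30,36),(83,-30,36),(113,30,36),(113,-30,36),(83,6,36),(83,-6,36),(-88,27,57),(-88,-43,60),(102,20,42),(102,-20,42),(50,21.1,48),(50,-21.1,48)]:
    u=proj(c,S(p,P)); cv2.circle(im,tuple(int(round(x)) for x in u),2,(0,255,255),-1)
cv2.imwrite('pics/w6o.png',im)
for k in ['keeper_hinge','keeper_tab','tweezers','near_leg_grip','far_leg_grip','near_leg_tip','far_leg_tip','gauge']:
        r=eyes.pinpoint(k,'wrist'); print(k,[(np.round(x['uv'],1).tolist(),round(x['p'],2)) for x in r[:2]])
E
```

```text
9.65 [ 0.57071028 -0.09777096  0.18064927] [-8.50408004e-05  6.29607122e-01  7.76913677e-01 -5.02438191e-05] [-0.55499207  1.00292163  0.09477949] 1.001915708325078
keeper_hinge [([296.7, 376.6], 0.68), ([334.7, 348.1], 0.4)]
keeper_tab [([394.0, 376.3], 0.75)]
tweezers [([333.6, 346.2], 0.81)]
near_leg_grip [([306.8, 211.3], 0.83)]
far_leg_grip [([358.6, 213.2], 0.93)]
near_leg_tip [([301.4, 108.6], 0.9)]
far_leg_tip [([370.7, 105.0], 0.7), ([333.8, 235.1], 0.18)]
gauge [([333.0, 111.9], 0.88)]
```

View pics/w6o.png

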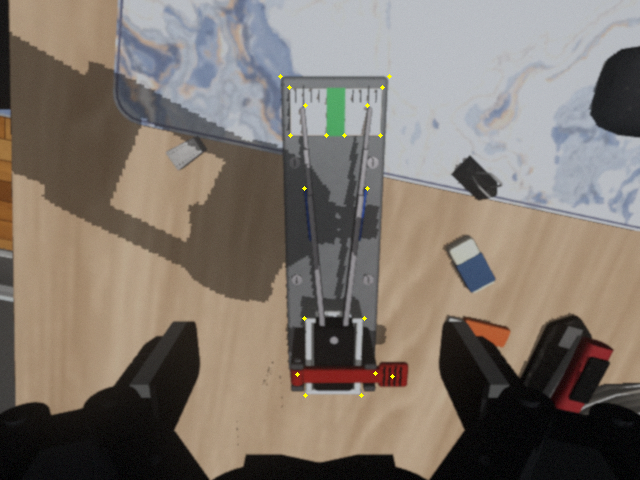

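The keeper is closed and the stand fit lines up with the picture to within a couple of pixels. Next I go down over the grips with the jaws partly closed.

>>> step_arm(motion=[[0.018,0.025,-0.05,0,0,0,70],[0.018,0.025,-0.14,0,0,0,70],[0.018,0.025,-0.22,0,0,0,70],[0.018,0.025,-0.28,0,0,0,70],[0.018,0.025,-0.317,0,0,0,70],[0.018,0.025,-0.317,0,0,0,70],[0.018,0.025,-0.317,0,0,0,70]])

```text
time: 10.75
tool_pos: [0.5794, -0.0846, 0.0226]
tool_rot: [0.0, 0.629, 0.777, 0.0]
contact_force: [0.3, -0.5, 0.9]
gripper_width: 0.725
```

```bash
python3 - <<'E'
from wp import *
c=cam('wrist');c=cam('wrist','w7.png'); s=monitor.state(); print(s['time'],s['tool_pos'],s['tool_rot'],s['contact_force'],s['gripper_width'],s['gripper_width']*85)
for k in ['near_leg_tip','far_leg_tip','gauge','near_leg_grip','far_leg_grip']:
    r=eyes.pinpoint(k,'wrist'); print(k,[(np.round(x['uv'],1).tolist(),round(x['p'],2)) for x in r[:2]])
for P in [(102,20,42),(102,-20,42)]: print(proj(c,S(p,P)))
E
```

```text
10.85 [ 0.58072516 -0.08498283  0.02432565] [1.54142169e-03 6.29280225e-01 7.77176663e-01 6.75413235e-04] [1.35441284 0.60647717 0.42061969] 0.7263337788228286 61.73837119994043
near_leg_tip [([243.1, 144.2], 0.84)]
far_leg_tip []
gauge [([314.9, 156.0], 0.75)]
near_leg_grip [([261.1, 354.4], 0.72)]
far_leg_grip [([375.7, 355.3], 0.7)]
[246.57410578 141.34676973]
[384.0151606  141.40220973]
```

View pics/w7.png

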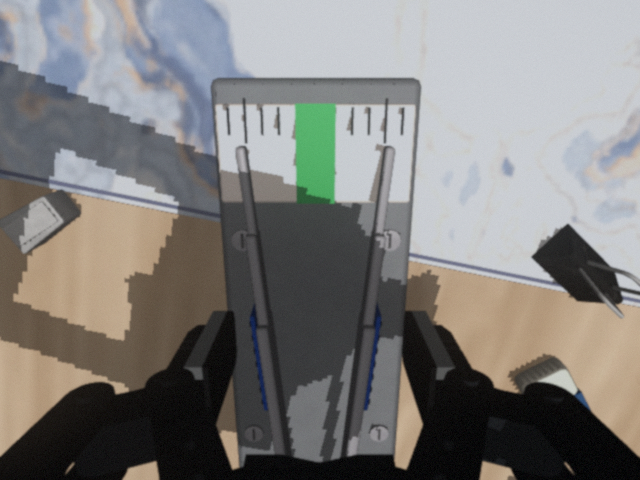

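The fingers straddle the blue grips evenly, centred at about 318 px against 315 px for the legs. The closure scale is linear. I'll squeeze part way first.

>>> step_arm(motion=[[0,0,0,0,0,0,110],[0,0,0,0,0,0,130],[0,0,0,0,0,0,140],[0,0,0,0,0,0,150],[0,0,0,0,0,0,160],[0,0,0,0,0,0,165],[0,0,0,0,0,0,165],[0,0,0,0,0,0,165]])

```text
time: 11.9
tool_pos: [0.5792, -0.0846, 0.0223]
tool_rot: [-0.0, 0.629, 0.777, 0.0]
contact_force: [-0.5, 1.3, 1.2]
gripper_width: 0.357
```

```bash
python3 - <<'E'
from wp import *
c=cam('wrist','w8.png'); s=monitor.state(); print(s['time'],s['tool_pos'],s['tool_rot'],s['contact_force'],s['gripper_width'],s['gripper_width']*85)
for k in ['near_leg_tip','far_leg_tip','gauge']:
    r=eyes.pinpoint(k,'wrist'); print(k,[(np.round(x['uv'],1).tolist(),round(x['p'],2)) for x in r[:2]])
E
```

```text
11.95 [ 0.57921032 -0.08456321  0.022292  ] [-3.26074108e-05  6.29280748e-01  7.77178061e-01 -1.54581385e-06] [-0.32789973  1.77061632  0.41599996] 0.35362058180285993 30.057749453243094
near_leg_tip [([276.5, 149.3], 0.79)]
far_leg_tip [([360.0, 147.4], 0.69)]
gauge [([49.8, 216.7], 0.31)]
```

View pics/w8.png

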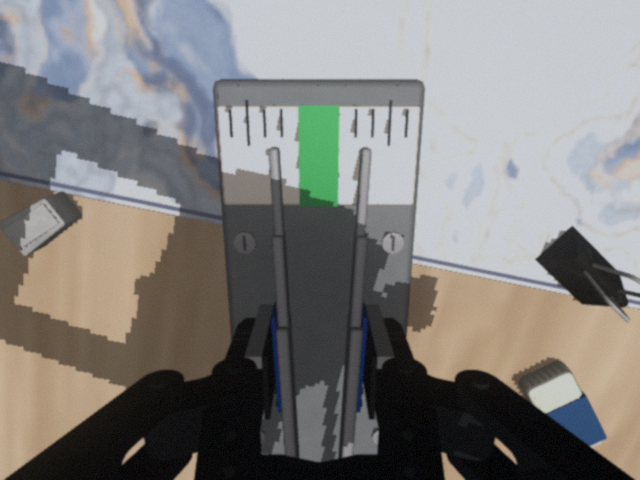

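The tip gap measures about 80 px, or 23.5 mm, close to the 24.5 mm predicted from the jaw opening. I'll go on to the target.

>>> step_arm(motion=[[0,0,0,0,0,0,170],[0,0,0,0,0,0,175],[0,0,0,0,0,0,179],[0,0,0,0,0,0,183],[0,0,0,0,0,0,183],[0,0,0,0,0,0,183]])

```text
time: 12.7
tool_pos: [0.5792, -0.0846, 0.0223]
tool_rot: [0.0, 0.629, 0.777, 0.0]
contact_force: [-0.1, 1.1, 1.1]
gripper_width: 0.284
```

```bash
cat > gap.py <<'E'
import sys
from wp import *
c=cam('wrist',sys.argv[1]); s=monitor.state(); print(s['time'],s['tool_pos'],s['contact_force'],s['gripper_width']*85)
im=c[3][90:220,240:400,::-1]; cv2.imwrite('pics/z'+sys.argv[1],cv2.resize(im,None,fx=4.9,fy=4.5,interpolation=cv2.INTER_CUBIC))
a,b=proj(c,S(p,(102,6,42))),proj(c,S(p,(102,-6,42))); print('12mm at tips spans px',a,b)
for k in ['near_leg_tip','far_leg_tip','tweezers','keeper_tab']:
    r=eyes.pinpoint(k,'wrist'); print(k,[(np.round(x['uv'],1).tolist(),round(x['p'],2)) for x in r[:2]])
E
python3 gap.py w9.png
```

```text
12.75 [ 0.5792351  -0.08459847  0.02232747] [-0.3853551   0.97427808  0.74946514] 23.980277164699483
12mm at tips spans px [297.76709567 143.45681497] [339.39683438 143.47493826]
near_leg_tip [([294.3, 145.6], 0.85)]
far_leg_tip [([346.6, 148.1], 0.87)]
tweezers []
keeper_tab []
```

View pics/zw9.png

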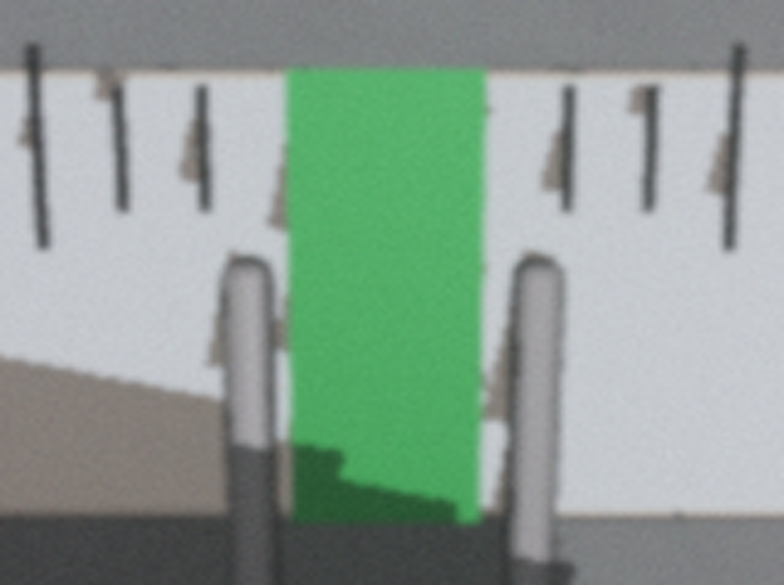

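The gap reads 48.8 px, about 14.1 mm (13.8 mm predicted from the opening). Three more counts should bring it to 12 mm.

>>> step_arm(motion=[[0,0,0,0,0,0,185],[0,0,0,0,0,0,186],[0,0,0,0,0,0,186],[0,0,0,0,0,0,186],[0,0,0,0,0,0,186],[0,0,0,0,0,0,186],[0,0,0,0,0,0,186],[0,0,0,0,0,0,186],[0,0,0,0,0,0,186],[0,0,0,0,0,0,186]])

```text
time: 13.95
tool_pos: [0.5792, -0.0846, 0.0223]
tool_rot: [-0.0, 0.629, 0.777, -0.0]
contact_force: [-0.4, 1.2, 0.8]
gripper_width: 0.271
```

```bash
python3 gap.py w10.png; python3 - <<'E'
from wp import *
for n,b in (('scene',(200,360,330,490)),('top',(180,320,320,470))):
    c=cam(n); im=c[3][b[0]:b[1],b[2]:b[3],::-1]; cv2.imwrite(f'pics/{n}10.png',cv2.resize(im,None,fx=3.7,fy=3.7,interpolation=cv2.INTER_CUBIC))
E
```

```text
14.0 [ 0.5791843  -0.08459714  0.02226669] [0.19439446 1.32481937 1.3623074 ] 23.405084509461286
12mm at tips spans px [297.87716729 143.50767586] [339.51211793 143.52921676]
near_leg_tip [([295.8, 148.8], 0.85)]
far_leg_tip [([343.7, 148.7], 0.82), ([283.7, 354.5], 0.53)]
tweezers []
keeper_tab []
```

View pics/zw10.png

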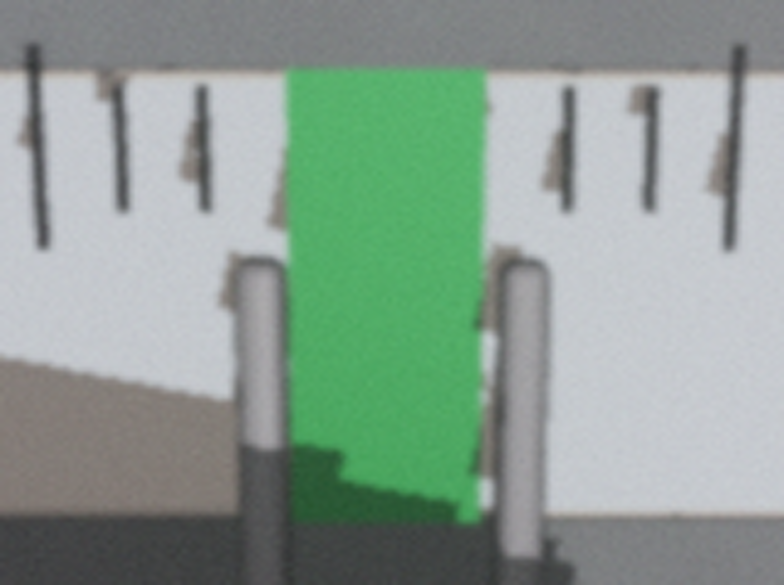

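View pics/scene10.png

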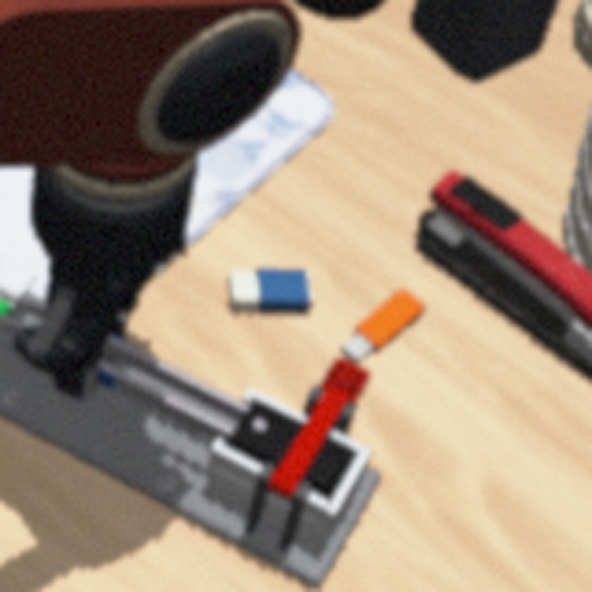

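View pics/top10.png

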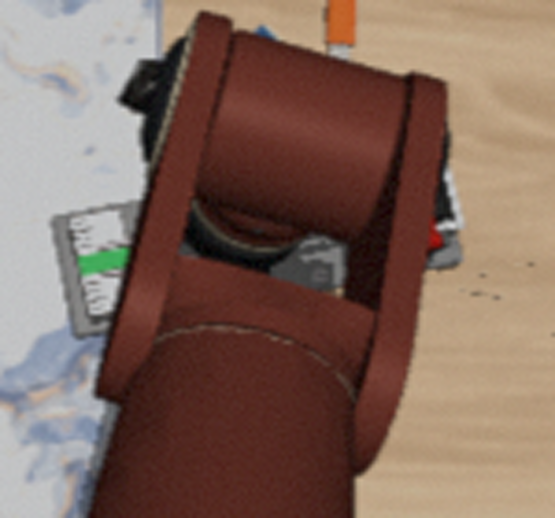

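The gap now reads 43.5 px, about 12.5 mm. It is steady, the keeper is level in its catch and the heel is seated. I'll hold a little longer and hand in.

>>> step_arm(motion=[[0,0,0,0,0,0,186],[0,0,0,0,0,0,186],[0,0,0,0,0,0,186],[0,0,0,0,0,0,186],[0,0,0,0,0,0,186]])

```text
time: 14.8
tool_pos: [0.5792, -0.0846, 0.0223]
tool_rot: [0.0, 0.629, 0.777, 0.0]
contact_force: [-0.9, 0.9, 0.1]
gripper_width: 0.271
```

```bash
python3 gap.py w11.png; python3 -c "
from plant import manip
print(manip.job_done())"
```

```text
14.85 [ 0.57919843 -0.08464911  0.02229119] [-0.91078122  1.20254817  0.99552858] 22.96163538952983
12mm at tips spans px [297.8023698  143.34532297] [339.43493594 143.36724437]
near_leg_tip [([294.4, 149.3], 0.75), ([284.2, 356.6], 0.15)]
far_leg_tip []
tweezers []
keeper_tab [([48.9, 216.4], 0.52), ([553.3, 400.9], 0.5)]
the job is handed in; nothing more can be done
None
```

I closed the keeper and squeezed the legs to the marked gap, and handed the job in at about 15 s of the 51 s allowed, still holding the squeeze.

- **Keeper:** I pushed the red bar down its arc with the shut fingers until the tab stopped. The tool was then at 59.3–59.8 mm, against a tab top of 60 mm when closed, with about 16 N pushing up. Afterwards the pictures showed the bar level in its catch.
- **Tip gap:** I squeezed the legs at the blue grips in small steps. The last gap measurement, made by hand in the wrist picture, was about 12.5 mm. The jaw opening of about 23.0–23.4 mm points to 12.0–12.7 mm. The opening stayed steady for over a second before I handed in.
- **Heel and other objects:** The heel looked seated in its cradle. The eraser, memory stick and stapler looked unmoved in the last scene view. The sharpener and binder clip looked undisturbed in the wrist pictures during the squeeze. I did not check the mug again at the end, but the arm did not work near it.
- **Checks that failed or disagreed:**
  - In the last picture the network missed the far tip and reported the keeper tab in the wrong place, because the tab was out of view.
  - The network's own tip points read about 1.3 mm wider than my measurement, at about 13.8 mm, which is still within tolerance.
  - My first stand fit was 4.5 mm off because the arm was still settling. I redid it before touching anything.
  - There is no direct reading of the finger force. That the fingers press on the legs is inferred from the legs staying closed against their springs.

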